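# Close up the yellow power pack for storage

## Task

Close up the yellow power pack so it can go back on the rack: swing the tethered red cap over onto its sloping filler neck and screw it clockwise until it is fully home, and after that press the grey hinged socket cover down until its catch clicks and holds it shut. Leave the other things on the table where they are.

Things in the scene. Friction and masses are not known exactly. Their poses are not given: they have to be found in the camera images.
- pack: fixed yellow power pack, 260 (x) x 240 (y) x 153 mm high; origin at the centre of its underside. Front (-x) face 90 mm high, then a panel slopes up at 35 deg to the flat top (x -40 to 130 mm). Filler neck: steel, 21 across, 31 mm long, foot on the panel at (-85, -55, 121.5) mm, axis (-0.574, 0, 0.819). Flat top: black socket block 18 mm high at x 5 to 79, y 21 to 99, small catch behind it
- neck_top (a point): centre of the mouth of the filler neck, on the pack, 31 mm up the neck's axis; axes as the pack's
- strap_hinge (a point): on the hinge axis (along the pack's y) of the steel strap that tethers the red cap, at (-58, -55, 162) mm in the pack's frame, uphill of the neck. Axes turn with the strap: when shut, z is along the neck's axis and x uphill. The strap's ring (42 mm across, 5 thick) is centred 45 mm along -x, round the foot of the cap, 15 to 20 mm above the panel when shut
- strap (a joint): angle of the strap, rad: 0 = shut, cap square on the neck; grows as the cap swings up and back over the pack's top; rests open at 2.6; below about 1.7 it falls shut by itself. Reaches 0 only with the cap unscrewed (turned less than 0.35, else turn it back until it drops); cannot be lifted once the cap is screwed on
- cap_grip (a point): point on the axis of the red ribbed screw cap, 8 mm below the middle of its top: the height to grip. z is the cap's axis, out of its top. Cap 40 mm across, 29 high. Below this point there are 26 mm to the strap's ring with the cap unscrewed, 22 when home. A white line on its top, from middle to rim, points at the strap's hinge when the cap is home
- cap (a joint): turn of the cap in its strap, rad: 0 = thread not begun, grows clockwise seen from outside the cap; 2.6 = fully home, a hard stop; the cap sinks 3.5 mm on the way. Stiff (0.1 N m), stays where it is left
- cover_hinge (a point): hinge of the grey socket cover, at its robot-side lower edge, at (5, 60, 173) mm in the pack's frame, axis along the pack's y; axes turn with the cover: x points along it, z out of its outer face
- cover_press (a point): where to press the cover: middle of its outer face, 62 mm from the hinge; the cover is 78 mm long, 72 mm wide, 6 mm thick, with a black rubber patch here; axes as the hinge's
- cover (a joint): angle of the socket cover, rad: 0 = shut, flat on the socket block; a spring holds it open at 1.1, leaning over away from the robot; below about 0.1 a catch at its far edge snaps over it (about 8 N at the press point) and holds it shut
- bit_case: bystander: green plastic case, 50 x 75 x 22 mm, on the pack's flat top; origin at the centre of its underside
- oil: bystander: white bottle, 60 mm across, 170 mm high; origin at the centre of its underside
- driver: bystander: screwdriver lying in front of the pack; origin near the middle of its underside
- drill: bystander: orange and black cordless drill lying on its side, about 140 x 165 x 56 mm; origin near the chuck body
- foam: bystander: white foam block, 70 x 140 x 50 mm; origin at the centre of its underside
- tape: bystander: blue roll of tape, 100 mm across, 24 mm high; origin at the centre of its underside
- psu: bystander: aluminium box, 60 x 90 x 45 mm; origin at the centre of its underside

How it is judged:
On the way, in this order (a step that is already met when the one before it is completed fails the run):
1. the cap sits square on the neck, not yet screwed (strap below 0.07 rad, cap turned less than 1.0 rad) (value of joint strap below 0.07 rad and value of joint cap below 1 rad), for 0.1 s.
2. the cap is screwed fully home (turned beyond 2.45 rad, strap below 0.07 rad) (value of joint strap below 0.07 rad and value of joint cap above 2.45 rad), for 0.2 s.
3. the socket cover is shut (below 0.05 rad) (value of joint cover below 0.05 rad), for 0.2 s.
At the end, for the whole second after the job is handed in: the cap sits on the neck (strap below 0.07 rad) screwed home (beyond 2.45 of 2.6 rad), and the socket cover stays shut in its catch (below 0.05 rad), with nothing touching them (all of step 2 and value of joint cover below 0.05 rad).
It fails at once if a bystander (bit case, bottle, screwdriver, drill, foam block, tape roll, aluminium box) is moved more than 30 mm (distance of any of bit_case, oil, driver, drill, foam, tape, psu from where it was at the start of the episode above 0.03 m).
It also fails if it takes over 59 s, if anything falls off the work surface, if the arm or the gripper's body presses on something with over 40 N, if the wrist force passes 120 N, or if a joint passes its speed limit or range.

## Robot

A 7-joint arm with a two-finger parallel gripper is mounted at the origin on the work surface. World frame = base frame: x ahead of the robot, y to its left, z up, the work surface at z = 0. Lengths are in m, angles in rad, forces in N, time in s.
With the tool pointing down it reaches from about 0.4 to 0.85 m from the base axis. Payload 10.4 kg.
Tool frame: the origin (TCP) lies on the front face of the gripper's body, between the roots of the fingers; the fingertips stand 73 mm ahead of it and the grasp point (between the pads) lies 54 mm ahead of it; z points along the fingers, y is the line along which they close (so a half turn about z gives the same grasp; the last joint's range is limited). The gripper opens to 85 mm and grips with 20 to 120 N. Pads are 22 mm wide; open, the fingers measure 114 mm over their backs; the gripper's body (76 mm by 85 mm) begins 54 mm behind the grasp point. The pads swing forward as they close: fully open they stand 13 mm farther back than shut.
Start: joints at [-1.316, 0.332, -0.065, 1.46, 0.022, 1.35, -0.088], TCP at [0.171, 0.601, 0.304] pointing down, gripper open.
Joint ranges: [-2.6, 2.6], [-0.5, 2.12], [-1.47, 1.34], [0.16, 2.42], [-1.27, 4.41], [0.06, 2.06], [-2.6, 2.6]. Speed limits (rad/s): [2.22, 2.22, 2.79, 2.79, 3.14, 3.14, 3.14].

## Interface

Orientations are given as a unit quaternion [x, y, z, w].
In Python, from workcell import manip gives the robot as it stands.
- The arm moves only by the shell command python3 -m jog 'ROWS' [FORCE]. ROWS is JSON, a list of rows, each an object with "grip": the gripper command: -1 is fully open, 1 is shut, values between are in proportion; "slide": the shift along the tool's x, y, z in cm, a list of three; "yaw": the turn about the tool's z in rad. A call has 1 to 8 rows; each row shifts and turns the commanded pose from where the row before left it, along the tool's axes as they then stand; what a row does not reach is not made up. A row lasts 1/10 s, in which the tool goes at most 50 mm and 8.59 degrees, less where a joint would pass 70% of its speed; a pose out of reach is approached as far as the arm can. A call with a gripper value outside its range is refused whole. The fingers move at their own pace and stop on an object; FORCE is the grip in N (left out, the last holds). Time passes only in rows, so rows that do not move let the fingers close. It gives the time, the measured TCP pose, the force, the opening and the grip force at its end, in the units of the state.
- manip.get_obs(): the state, without advancing time (a new reading comes with each control period).
- manip.camera(name): name is "side" or "top"; returns the picture (480x640x3 uint8, blue, green, red); there is no depth.
- manip.calibration(name): a dict with "vfov" (degrees; the focal length in pixels is half the picture's height over the tangent of half this angle, whatever the lens; pixels are square), "cx", "cy" (the principal point, pixels), "k1" (the pictures are not rectified: a ray, as slopes to the right and down, at radius r is drawn at 1 + k1 r^2 times it, then the intrinsics apply), "camera_from_world" (4x4, takes a point from world to camera coordinates). Camera axes: x right, y down, z forward; pixel columns grow to the right and rows downward; lengths in m; the calibration is good to about 2 mm. A picture is of the moment at which its call begins. calibration takes no time and is no camera call.
- manip.hand_in(): hands the job in; it is judged then, once.
Trained networks look in the newest picture that a camera, given by its name, has taken for a name from the list of things; names that differ only in an ending like _2 or _b are one class to them, and where a whole thing is asked for, a point or a joint stands for the part that bears it (a point fixed in the world has none). Each returns a list of dicts, best first, with "conf" (0 to 1); they miss things now and then, are a little off and sometimes report something else, mostly with a low value. They report only what shows in the picture. A call takes as long as a camera call.
- manip.masks_of(thing, camera): "region" (480x640 bool, what is visible of it) and "centre" ([column, row] in pixels, amid what is visible of it).
The state is a dict: "clock": time; "joint_pos": joint angles; "joint_velocities": joint speeds; "tau": joint torques, N m; "position": TCP position; "ee_rot": TCP orientation; "ft_force": force on the tool from outside, world axes, zero at the start; "torque": the same for the moment, N m; "grip_width": opening from 0.0 (shut) to 1.0 (fully open); "grasp_force": force on a finger pad.
Only numpy, scipy, OpenCV 4.12 (cv2) and the standard library are available. Lean on these libraries where they do the work, as an engineer would, in place of code of your own. Each camera call takes 0.05 s, during which the arm holds its last target. There are 200 camera calls.

## Working session

There is one attempt and no reset: what is moved stays moved. The work goes in short steps, Python scripts to look and compute and a shell command to move; the robot and the scene stay as the last step left them, time stands still between calls to the robot, and variables do not carry over. Pictures are saved under pics/ and viewed, at most 10 in all, crops included, and the job is handed in when it is done.

```bash
mkdir -p pics
cat > h.py <<'E'
import numpy as np, cv2
from scipy.spatial.transform import Rotation as R
from workcell import manip
def cal(n):
    c=manip.calibration(n); f=240/np.tan(np.radians(c['vfov'])/2)
    return c,f,np.array(c['camera_from_world'])
def proj(n,P):
    c,f,T=cal(n); p=np.atleast_2d(P)@T[:3,:3].T+T[:3,3]; s=p[:,:2]/p[:,2:]
    s=s*(1+c['k1']*(s**2).sum(1,keepdims=True)); return s*f+[c['cx'],c['cy']]
def ray(n,uv):
    c,f,T=cal(n); d=(np.array(uv,float)-[c['cx'],c['cy']])/f; s=d.copy()
    for _ in range(20): s=d/(1+c['k1']*(s@s))
    o=-T[:3,:3].T@T[:3,3]; v=T[:3,:3].T@np.r_[s,1]; return o,v/np.linalg.norm(v)
def atz(n,uv,z):
    o,v=ray(n,uv); return o+v*(z-o[2])/v[2]
def tri(uv1,uv2):
    A=[];b=[]
    for n,uv in(('side',uv1),('top',uv2)):
        o,v=ray(n,uv); M=np.eye(3)-np.outer(v,v); A.append(M); b.append(M@o)
    return np.linalg.lstsq(np.vstack(A),np.hstack(b),rcond=None)[0]
def show(n,name):
    im=manip.camera(n); cv2.imwrite('pics/'+name+'.png',im); return im
E
python3 - <<'E'
from h import *
for n in('side','top'):
    show(n,n+'0'); c,f,T=cal(n); print(n,f,c['k1'],(-T[:3,:3].T@T[:3,3]).round(3),T[2,:3].round(2))
    for t in('pack','cap','strap','cover','bit_case','oil','driver'):
        print(t,[(round(m['conf'],2),np.round(m['centre']),m['region'].sum()) for m in manip.masks_of(t,n)][:2])
print(manip.get_obs())
E
```

```text
side 466.0159169876733 0.03513587513609063 [ 0.28  -0.81   0.833] [ 0.26  0.74 -0.62]
pack [(0.88, array([325., 279.]), np.int64(13729)), (0.34, array([326., 256.]), np.int64(564))]
cap [(0.6, array([332., 258.]), np.int64(338)), (0.18, array([324., 279.]), np.int64(13780))]
strap [(0.71, array([327., 255.]), np.int64(533))]
cover [(0.68, array([319., 220.]), np.int64(765))]
bit_case [(0.83, array([377., 251.]), np.int64(649)), (0.7, array([327., 256.]), np.int64(540))]
oil [(0.88, array([395., 324.]), np.int64(1601)), (0.44, array([324., 279.]), np.int64(13969))]
driver [(0.94, array([246., 337.]), np.int64(478)), (0.63, array([308., 453.]), np.int64(949))]
top 496.94566505042536 -0.12127479915580482 [0.387 0.033 1.343] [ 0.16 -0.02 -0.99]
pack [(0.89, array([342., 250.]), np.int64(10269))]
cap [(0.68, array([369., 242.]), np.int64(219))]
strap [(0.69, array([375., 244.]), np.int64(442))]
cover [(0.56, array([321., 239.]), np.int64(728))]
bit_case [(0.66, array([360., 198.]), np.int64(641))]
oil [(0.7, array([371., 240.]), np.int64(230))]
driver [(0.83, array([360., 331.]), np.int64(379))]
{'clock': 0.8, 'joint_pos': array([-1.31556692,  0.33219967, -0.06468536,  1.46010361,  0.02159798,
        1.34988241, -0.08853211]), 'joint_velocities': array([-0.00141313, -0.00091751,  0.00024001,  0.00069685,  0.00133057,
        0.00122177, -0.00124403]), 'tau': array([ 1.16214334e-03, -6.25201106e+01,  4.97655489e-02, -3.91805005e+01,
        1.65855756e-02,  1.86363977e-03,  1.23169264e-05]), 'position': array([0.1714142 , 0.60105323, 0.30393596]), 'ee_rot': array([ 1.38489678e-01,  9.90363876e-01,  5.10313953e-05, -1.80616796e-06]), 'ft_force': array([ 0.35360742, -0.85924085, -0.43697155]), 'torque': array([ 0.0229371 , -0.0209926 ,  0.04045925]), 'grasp_force': 0.0, 'grip_width': 0.9955890784883715}
```

View pics/side0.png

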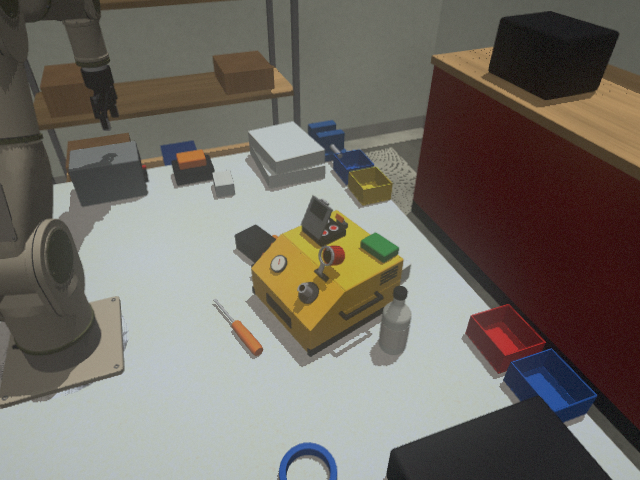

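View pics/top0.png

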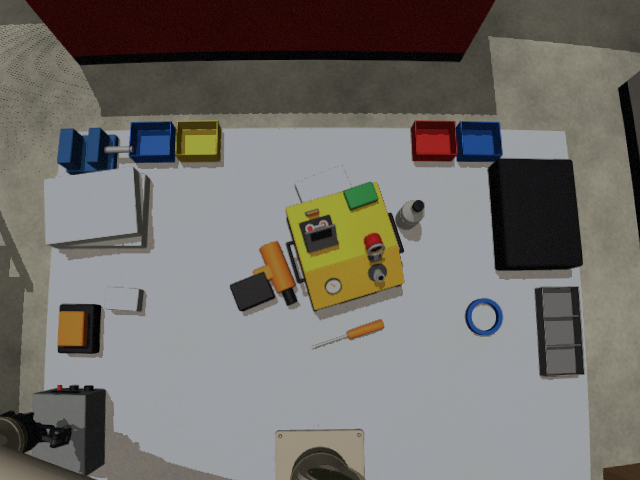

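The side view shows the pack at about (325,280), with the red cap open at (333,255), the neck at (308,292), the cover at (318,215), the bit case at (380,246) and the bottle at (395,325). The top view shows the neck at (377,272), the cap at (374,243) and the cover at (319,235). I'll zoom in on the pack.

Run:
```python
import cv2,numpy as np
a=cv2.imread('pics/side0.png')[185:365,235:425]; b=cv2.imread('pics/top0.png')[170:320,280:430]
a=cv2.resize(a,None,fx=3,fy=3,interpolation=3); b=cv2.resize(b,None,fx=2.6,fy=2.6,interpolation=3)
b=cv2.resize(cv2.imread('pics/top0.png')[175:320,280:410],None,fx=4,fy=4,interpolation=3)
cv2.imwrite('pics/a.png',a); cv2.imwrite('pics/b.png',b); print(a.shape,b.shape)
```

```text
(540, 570, 3) (580, 520, 3)
```

View pics/a.png

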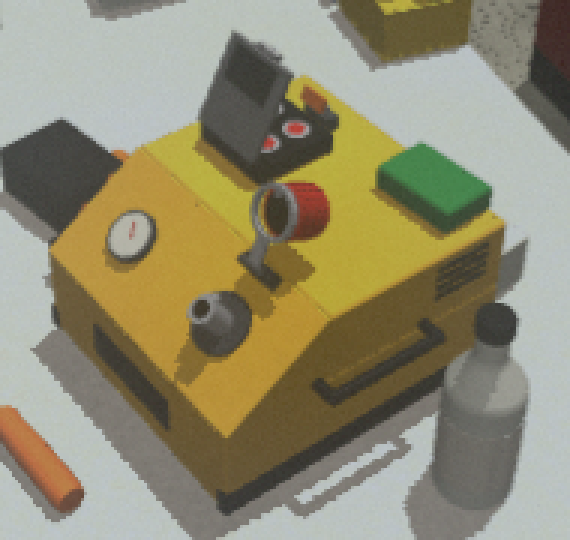

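View pics/b.png

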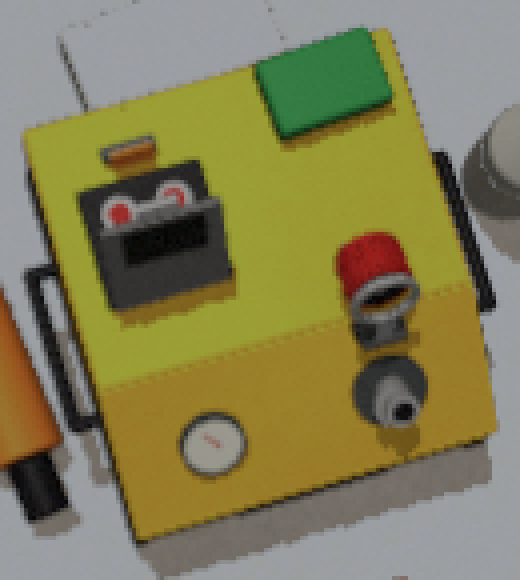

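The crops give clear pack corners: the front top edge at side crop (223,437) and (53,250), the ridge at (330,318) and (145,147), and the back at (503,212). The neck mouth is at side crop (201,308) and top crop (402,411). Next I'll fit x, y and yaw.

```bash
cat >> h.py <<'E'
def Rz(a): return R.from_euler('z',a).as_matrix()
NECKAX=np.array([-.5736,0,.8192])
def strap(phi,d=45,h=0):  # pack frame: point d along -x, h along z, strap angle phi
    # shut: x uphill = (.8192,0,.5736), z = NECKAX ; rotates so that cap goes up and back
    Rr=R.from_euler('y',-np.radians(35)+phi).as_matrix()
    return np.array([-58,-55,162.])+Rr@np.array([-d,0,h]), Rr
def cover(t,d=62,h=0):
    Rr=R.from_euler('y',-t).as_matrix(); return np.array([5,60,173.])+Rr@np.array([d,0,h]),Rr
E
cat > fit.py <<'E'
from h import *
from scipy.optimize import least_squares
P=np.array([[-130,-120,90],[-40,-120,153],[130,-120,153],[-130,120,90],[-40,120,153],[130,120,153],[-85-17.8,-55,121.5+25.4]])/1000
s=np.array([(223,437),(330,318),(503,212),(53,250),(145,147),(303,75),(201,308)])/3+[235,185]
t=np.array([(496,430),(475,285),(388,30),(140,540),(103,388),(25,130),(402,411)])/4+[280,175]
W=lambda q:P@Rz(q[2]).T+[q[0],q[1],0]
f=lambda q:np.r_[(proj('side',W(q))-s).ravel(),(proj('top',W(q))-t).ravel()]
r=least_squares(f,[.6,0,.2],loss='soft_l1'); print(r.x, f(r.x).reshape(2,-1,2).round(1).tolist())
np.save('pack.npy',r.x); q=r.x
w=lambda p:np.array(p)/1000@Rz(q[2]).T+[q[0],q[1],0]
for n,p in(('neck',P[-1]*1000),('hinge',[-58,-55,162]),('ring open',strap(2.6)[0]),('cap 2.6',strap(2.6,45,28)[0]),('cap0',strap(0,45,28)[0]),('press',cover(1.1)[0]),('press0',cover(0)[0])):
    print(n,w(p).round(4),proj('side',w(p)).round(),proj('top',w(p)).round())
for n,h in(('bit_case',.164),('oil',.08)):
  m={}
  for c,uv in((('side',(380,246)),('top',(361,196))) if n=='bit_case' else (('side',(395,325)),('top',(411,213)))): m[c]=uv
  print(n,tri(m['side'],m['top']))
E
python3 fit.py
```

```text
[ 0.58279992 -0.06927261  0.27914469] [[[0.4, 1.2], [0.1, 0.2], [1.9, 3.1], [-2.6, -0.2], [-2.6, -0.8], [0.6, -1.2], [-0.2, 0.4]], [[0.8, 0.4], [-0.2, -0.8], [0.4, -1.6], [-0.6, 0.1], [-1.6, 1.2], [-1.5, -0.5], [0.3, 0.1]]]
neck [ 0.4991 -0.1505  0.1469] [[302. 288.]] [[381. 278.]]
hinge [ 0.5422 -0.1381  0.162 ] [[319. 274.]] [[376. 259.]]
ring open [ 0.5598 -0.1331  0.2031] [[326. 256.]] [[376. 250.]]
cap 2.6 [ 0.5844 -0.126   0.1917] [[336. 255.]] [[372. 240.]]
cap0 [ 0.4913 -0.1527  0.1591] [[298. 286.]] [[383. 281.]]
press [ 0.5981 -0.0025  0.2283] [[321. 208.]] [[320. 232.]]
press0 [0.6307 0.0069 0.173 ] [[332. 223.]] [[316. 223.]]
bit_case [ 0.6995011  -0.10540353  0.1674501 ]
oil [ 0.67595187 -0.24806866  0.06769528]
```

The pack fit is good to about 2 mm, and the predicted cap and cover positions match the images. I'll move above the open cap.

```bash
cat >> h.py <<'E'
try: q=np.load('pack.npy')
except Exception: q=None
def w(p): return np.array(p)/1000@Rz(q[2]).T+[q[0],q[1],0]
def go(pack_pt,off=0,yawoff=0):
    """print slide (cm) & yaw to put grasp point at pack_pt (mm) (+off mm up), tool y along pack y + yawoff"""
    o=manip.get_obs(); M=R.from_quat(o['ee_rot']).as_matrix()
    d=w(pack_pt)+[0,0,.054+off/1000]-o['position']
    a=q[2]+np.pi/2+yawoff-np.arctan2(M[1,1],M[0,1]); a=(a+np.pi/2)%np.pi-np.pi/2
    g=w(pack_pt)
    print('slide',(M.T@d*100).round(2),'yaw',round(-a,3),'clock',o['clock'],'F',o['ft_force'].round(1),'T',o['torque'].round(2),'w',round(o['grip_width'],3),'gf',round(float(o['grasp_force']),1),'j7',o['joint_pos'][6].round(2),'pos',o['position'].round(4))
E
python3 -m jog '[{"grip":-1,"slide":[0,0,-4],"yaw":0},{"grip":-1,"slide":[-2,-2,-3],"yaw":0},{"grip":-1,"slide":[-3.2,-3.2,0],"yaw":0},{"grip":-1,"slide":[-3.2,-3.2,0],"yaw":0},{"grip":-1,"slide":[-3.2,-3.2,0],"yaw":0},{"grip":-1,"slide":[-3.2,-3.2,0],"yaw":0},{"grip":-1,"slide":[-3.2,-3.2,0],"yaw":0},{"grip":-1,"slide":[-3.2,-3.2,0],"yaw":0}]' 30
python3 -c "
from h import *
go(strap(2.6,45,28.5)[0],40)"
```

```text
clock: 1.6
position: [0.3177, 0.3372, 0.3741]
ee_rot: [0.138, 0.99, 0.0, 0.0]
ft_force: [0.5, 0.6, -0.4]
grip_width: 1.0
grasp_force: 0.0
slide [-38.39 -37.22   8.83] yaw -0.557 clock 1.6 F [ 0.5  0.6 -0.4] T [-0.   -0.06 -0.05] w 1.0 gf 0.0 j7 0.37 pos [0.3177 0.3372 0.3741]
```

```bash
python3 -m jog '[{"grip":-1,"slide":[-3.4,-3.3,0],"yaw":0},{"grip":-1,"slide":[-3.4,-3.3,0],"yaw":0},{"grip":-1,"slide":[-3.4,-3.3,0],"yaw":0},{"grip":-1,"slide":[-3.4,-3.3,0],"yaw":0},{"grip":-1,"slide":[-3.4,-3.3,0],"yaw":0},{"grip":-1,"slide":[-3.4,-3.3,0],"yaw":0},{"grip":-1,"slide":[-3.4,-3.3,0],"yaw":0},{"grip":-1,"slide":[-3.4,-3.3,0],"yaw":0}]'
python3 -m jog '[{"grip":-1,"slide":[-3.4,-3.3,0],"yaw":0},{"grip":-1,"slide":[-3.4,-3.3,0],"yaw":0},{"grip":-1,"slide":[-3.4,-3.3,0],"yaw":0},{"grip":-1,"slide":[0,0,0],"yaw":-0.14},{"grip":-1,"slide":[0,0,0],"yaw":-0.14},{"grip":-1,"slide":[0,0,0],"yaw":-0.14},{"grip":-1,"slide":[0,0,0],"yaw":-0.14},{"grip":-1,"slide":[0,0,0],"yaw":0}]'
python3 -c "
from h import *
go(strap(2.6,45,28.5)[0],0)
print(proj('side',manip.get_obs()['position']),proj('top',manip.get_obs()['position']))
for n in('side','top'): print([(m['conf'],m['centre']) for m in manip.masks_of('cap',n)])
a=show('side','s1'); b=show('top','t1')
cv2.imwrite('pics/c1.png',np.hstack([cv2.resize(a[150:310,250:400],None,fx=2.6,fy=2.6,interpolation=3),cv2.resize(b[160:320,300:450],None,fx=2.6,fy=2.6,interpolation=3)]))
"
```

```text
clock: 2.4
position: [0.5068, 0.0086, 0.3743]
ee_rot: [0.138, 0.99, 0.0, 0.001]
ft_force: [1.5, 0.9, -0.0]
grip_width: 1.0
grasp_force: 0.0
clock: 3.2
position: [0.5772, -0.1127, 0.3739]
ee_rot: [-0.142, 0.99, 0.0, 0.0]
ft_force: [0.2, 0.4, 0.1]
grip_width: 0.999
grasp_force: 0.0
slide [-0.35 -1.49 12.84] yaw 0.005 clock 3.2 F [0.2 0.4 0.1] T [ 0.03 -0.02 -0.03] w 0.999 gf 0.0 j7 2.09 pos [ 0.5772 -0.1127  0.3739]
[[332.22877543 178.38379666]] [[377.789435   228.12334528]]
[(0.6, [331.6, 258.1]), (0.18, [323.7, 279.3])]
[(0.68, [369.2, 241.6])]
```

View pics/c1.png

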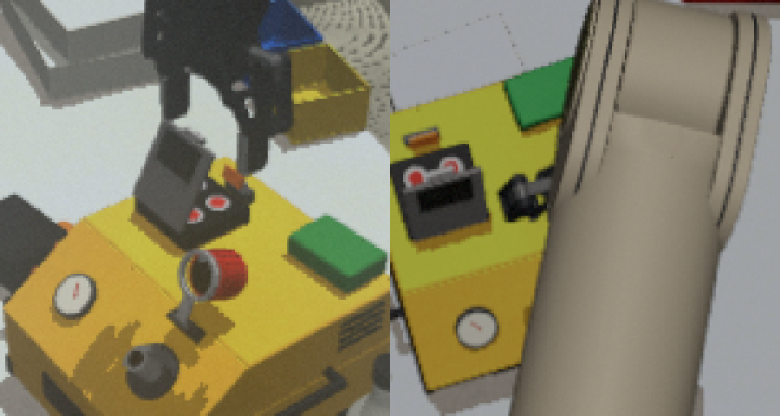

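The gripper is above and to the left of the cap, and everything is undisturbed. Joint 7 is near its limit, so I'll take the half turn now to leave room for screwing.

```bash
python3 -m jog '[{"grip":-1,"slide":[0,0,0],"yaw":0.149},{"grip":-1,"slide":[0,0,0],"yaw":0.149},{"grip":-1,"slide":[0,0,0],"yaw":0.149},{"grip":-1,"slide":[0,0,0],"yaw":0.149},{"grip":-1,"slide":[0,0,0],"yaw":0.149},{"grip":-1,"slide":[0,0,0],"yaw":0.149},{"grip":-1,"slide":[0,0,0],"yaw":0.149},{"grip":-1,"slide":[0,0,0],"yaw":0.149}]' |head -1
python3 -m jog '[{"grip":-1,"slide":[0,0,0],"yaw":0.149},{"grip":-1,"slide":[0,0,0],"yaw":0.149},{"grip":-1,"slide":[0,0,0],"yaw":0.149},{"grip":-1,"slide":[0,0,0],"yaw":0.149},{"grip":-1,"slide":[0,0,0],"yaw":0.149},{"grip":-1,"slide":[0,0,0],"yaw":0.149},{"grip":-1,"slide":[0,0,0],"yaw":0.149},{"grip":-1,"slide":[0,0,0],"yaw":0.149}]'|head -1
python3 -m jog '[{"grip":-1,"slide":[0,0,0],"yaw":0.149},{"grip":-1,"slide":[0,0,0],"yaw":0.149},{"grip":-1,"slide":[0,0,0],"yaw":0.149},{"grip":-1,"slide":[0,0,0],"yaw":0.149},{"grip":-1,"slide":[0,0,0],"yaw":0.149},{"grip":-1,"slide":[0,0,0],"yaw":0},{"grip":-1,"slide":[0,0,0],"yaw":0}]'|head -1
python3 -c "
from h import *
go(strap(2.6,45,28.5)[0],0)"
```

```text
clock: 4.2
clock: 5.0
clock: 5.7
slide [ 0.33  1.51 12.83] yaw 0.019 clock 5.7 F [ 0.2 -0.4  0.2] T [ 0.06 -0.   -0.01] w 1.005 gf 0.0 j7 -0.86 pos [ 0.5773 -0.1124  0.3739]
```

```bash
python3 -m jog '[{"grip":-1,"slide":[0.3,1.5,0],"yaw":0.02},{"grip":-1,"slide":[0,0,4],"yaw":0},{"grip":-1,"slide":[0,0,4],"yaw":0},{"grip":-1,"slide":[0,0,3],"yaw":0},{"grip":-1,"slide":[0,0,1.8],"yaw":0},{"grip":-1,"slide":[0,0,0],"yaw":0},{"grip":-0.2,"slide":[0,0,0],"yaw":0},{"grip":-0.2,"slide":[0,0,0],"yaw":0}]' 25
python3 -m jog '[{"grip":0.3,"slide":[0,0,0],"yaw":0},{"grip":0.3,"slide":[0,0,0],"yaw":0},{"grip":0.3,"slide":[0,0,0],"yaw":0},{"grip":0.3,"slide":[0,0,0],"yaw":0}]' 25
python3 -c "
from h import *
go(strap(2.6,45,28.5)[0],0)
P=strap(2.6,45,28.5)[0]
for a in np.arange(2.4,-.01,-.2): N=strap(a,45,28.5)[0]; print(round(a,1),((N-P)/10).round(2)); P=N
"
```

```text
clock: 6.5
position: [0.585, -0.1264, 0.2473]
ee_rot: [0.991, 0.137, 0.001, 0.0]
ft_force: [0.1, 0.3, -0.9]
grip_width: 0.693
grasp_force: 0.0
clock: 6.9
position: [0.585, -0.1254, 0.2471]
ee_rot: [0.99, 0.138, 0.001, -0.001]
ft_force: [-2.3, 2.7, 6.9]
grip_width: 0.46
grasp_force: 26.4
slide [-0.03  0.04  0.15] yaw -0.003 clock 6.9 F [-2.3  2.7  6.9] T [0.65 0.47 0.11] w 0.46 gf 26.4 j7 -0.79 pos [ 0.585  -0.1254  0.2471]
2.4 [-0.68  0.    0.82]
2.2 [-0.83  0.    0.67]
2.0 [-0.94  0.    0.49]
1.8 [-1.02  0.    0.3 ]
1.6 [-1.06  0.    0.09]
1.4 [-1.06  0.   -0.12]
1.2 [-1.01  0.   -0.33]
1.0 [-0.92  0.   -0.53]
0.8 [-0.8  0.  -0.7]
0.6 [-0.65  0.   -0.84]
0.4 [-0.47  0.   -0.96]
0.2 [-0.27  0.   -1.03]
-0.0 [-0.06  0.   -1.06]
```

The cap is gripped at 39 mm wide. I'll follow the strap's arc.

```bash
python3 -m jog '[{"grip":0.3,"slide":[-0.68,0,-0.82],"yaw":0},{"grip":0.3,"slide":[-0.83,0,-0.67],"yaw":0},{"grip":0.3,"slide":[-0.94,0,-0.49],"yaw":0},{"grip":0.3,"slide":[-1.02,0,-0.3],"yaw":0},{"grip":0.3,"slide":[-1.06,0,-0.09],"yaw":0},{"grip":0.3,"slide":[0,0,0],"yaw":0}]'
python3 -c "
from h import *
go(strap(1.6,45,28.5)[0],0)
"
```

```text
clock: 7.5
position: [0.5397, -0.1384, 0.2702]
ee_rot: [0.991, 0.137, 0.001, -0.001]
ft_force: [2.2, 4.0, -0.2]
grip_width: 0.458
grasp_force: 26.4
slide [0.16 0.04 0.1 ] yaw -0.005 clock 7.5 F [ 2.2  4.  -0.2] T [ 0.69 -0.32  0.02] w 0.458 gf 26.4 j7 -0.81 pos [ 0.5397 -0.1384  0.2702]
```

```bash
python3 -m jog '[{"grip":0.3,"slide":[-1.0,0,0.12],"yaw":0},{"grip":0.3,"slide":[-1.01,0,0.33],"yaw":0},{"grip":0.3,"slide":[-0.92,0,0.53],"yaw":0},{"grip":0.3,"slide":[-0.8,0,0.7],"yaw":0},{"grip":0.3,"slide":[-0.65,0,0.84],"yaw":0},{"grip":0.3,"slide":[-0.47,0,0.96],"yaw":0},{"grip":0.3,"slide":[-0.2,0,0.9],"yaw":0},{"grip":0.3,"slide":[0,0,0],"yaw":0}]'
python3 -c "
from h import *
go(strap(0,45,28.5)[0],0)
a=show('side','s2'); b=show('top','t2')
cv2.imwrite('pics/c2.png',np.hstack([cv2.resize(a[170:330,230:390],None,fx=2.5,fy=2.5,interpolation=3),cv2.resize(b[160:320,300:450],None,fx=2.5,fy=2.5,interpolation=3)]))
"
```

```text
clock: 8.3
position: [0.4914, -0.1523, 0.2259]
ee_rot: [0.991, 0.137, 0.0, -0.001]
ft_force: [-2.9, 3.8, 5.2]
grip_width: 0.461
grasp_force: 40.8
slide [-0.04  0.04  1.24] yaw -0.005 clock 8.3 F [-2.9  3.8  5.2] T [1.17 0.28 0.07] w 0.461 gf 40.8 j7 -0.79 pos [ 0.4914 -0.1523  0.2259]
```

View pics/c2.png

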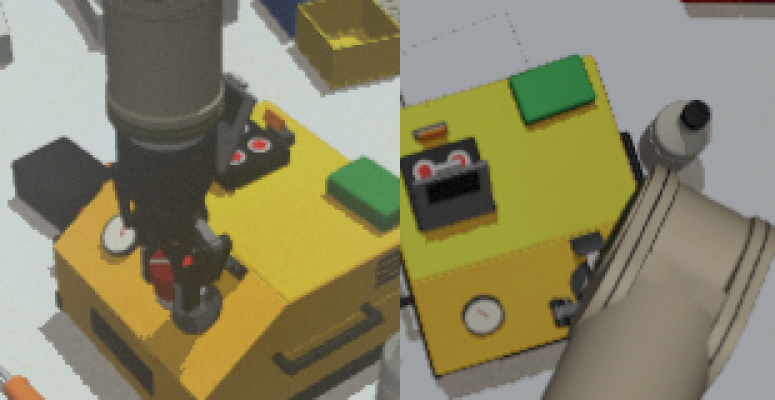

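The cap is in the gripper above the neck, about 1 cm short of seating. I'll continue down.

```bash
python3 -m jog '[{"grip":0.3,"slide":[0,0,0],"yaw":0},{"grip":0.3,"slide":[0,0,0.4],"yaw":0},{"grip":0.3,"slide":[0,0,0.4],"yaw":0},{"grip":0.3,"slide":[0,0,0],"yaw":0}]'
python3 -c "
from h import *
go(strap(0,45,28.5)[0],0)
"
```

```text
clock: 8.8
position: [0.4912, -0.1524, 0.2181]
ee_rot: [0.991, 0.137, -0.0, -0.001]
ft_force: [-4.9, 5.0, 7.9]
grip_width: 0.459
grasp_force: 41.2
slide [-0.03  0.03  0.46] yaw -0.005 clock 8.8 F [-4.9  5.   7.9] T [ 1.1   0.68 -0.02] w 0.459 gf 41.2 j7 -0.78 pos [ 0.4912 -0.1524  0.2181]
```

```bash
python3 -m jog '[{"grip":0.3,"slide":[0,0,0.3],"yaw":0},{"grip":0.3,"slide":[0,0,0.2],"yaw":0},{"grip":0.3,"slide":[0,0,0],"yaw":0}]'
python3 -m jog '[{"grip":-0.4,"slide":[0,0,0],"yaw":0},{"grip":-0.4,"slide":[0,0,0],"yaw":0},{"grip":-0.4,"slide":[0,0,0],"yaw":0},{"grip":-0.4,"slide":[0,0,0],"yaw":0}]'
python3 -c "
from h import *
go(strap(0,45,28.5)[0],0)
a=show('side','s3')
cv2.imwrite('pics/c3.png',cv2.resize(a[220:320,260:360],None,fx=6,fy=6,interpolation=3))
for n,p in (('ctop',strap(0,45,36.5)[0]),('cap',strap(0,45,28.5)[0]),('ring',strap(0,45,0)[0])): print(n,(proj('side',w(p))-[260,220])*6)
"
```

```text
clock: 9.1
position: [0.4913, -0.1524, 0.2132]
ee_rot: [0.991, 0.137, -0.0, -0.001]
ft_force: [-3.9, 5.0, 7.7]
grip_width: 0.458
grasp_force: 40.2
clock: 9.5
position: [0.4921, -0.1523, 0.2129]
ee_rot: [0.991, 0.137, 0.0, 0.0]
ft_force: [-0.6, -0.1, 1.2]
grip_width: 0.702
grasp_force: 0.0
slide [-0.12  0.02 -0.07] yaw -0.005 clock 9.5 F [-0.6 -0.1  1.2] T [-0.01  0.04  0.  ] w 0.702 gf 0.0 j7 -0.78 pos [ 0.4921 -0.1523  0.2129]
ctop [[218.45322716 384.36246312]]
cap [[229.89426448 392.58958635]]
ring [[269.48875989 421.0663027 ]]
```

View pics/c3.png

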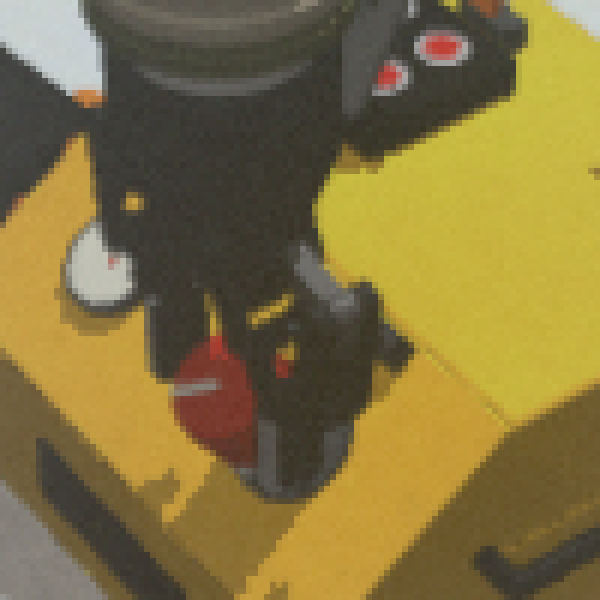

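The cap is seated on the neck. The white line runs from (215,385) to (172,392) in the crop. I'll work out its angle.

```bash
cat > line.py <<'E'
from h import *
def ang(tx,ty,sx=260,sy=220,k=6,h=36.5,phi=0):
    Rr=strap(phi)[1]; best=[]
    for th in np.arange(-3.1,3.2,.05):   # th: cap turn; line direction = ccw (2.6-th) from uphill seen from outside
        b=2.6-th; c=strap(phi,45,h)[0]+Rr@np.array([20*np.cos(b),20*np.sin(b),0])
        best.append((np.hypot(*((proj('side',w(c))[0]-[sx,sy])*k-[tx,ty])),th))
    return sorted(best)[:2]
if __name__=='__main__':
    print(ang(172,392)); 
    for phi in(0,.1,.2,.3): print(phi,(proj('side',w(strap(phi,45,36.5)[0]))-[260,220])*6)
E
python3 line.py
```

```text
[(np.float64(4.125056204623506), np.float64(0.249999999999988)), (np.float64(4.776591326670492), np.float64(0.29999999999998783))]
0 [[218.45322716 384.36246312]]
0.1 [[219.74284904 371.28351795]]
0.2 [[222.43154856 357.6335606 ]]
0.3 [[226.50221073 343.55902489]]
```

The cap turn reads about 0.2 with the strap near 0, so the cap is seated unscrewed. First screwing stroke next, from yaw -0.45 to +0.45.

```bash
python3 -m jog '[{"grip":-0.4,"slide":[-0.1,0,-0.2],"yaw":0},{"grip":-0.4,"slide":[0,0,0],"yaw":-0.15},{"grip":-0.4,"slide":[0,0,0],"yaw":-0.15},{"grip":-0.4,"slide":[0,0,0],"yaw":-0.15},{"grip":0.3,"slide":[0,0,0],"yaw":0},{"grip":0.3,"slide":[0,0,0],"yaw":0},{"grip":0.3,"slide":[0,0,0],"yaw":0},{"grip":0.3,"slide":[0,0,0],"yaw":0}]' 40
python3 -m jog '[{"grip":0.3,"slide":[0,0,0],"yaw":0.15},{"grip":0.3,"slide":[0,0,0],"yaw":0.15},{"grip":0.3,"slide":[0,0,0],"yaw":0.15},{"grip":0.3,"slide":[0,0,0],"yaw":0.15},{"grip":0.3,"slide":[0,0,0],"yaw":0.15},{"grip":0.3,"slide":[0,0,0],"yaw":0.15},{"grip":0.3,"slide":[0,0,0],"yaw":0}]'
python3 -c "
from h import *
go(strap(0,45,28.5)[0],0)"
python3 -m jog '[{"grip":-0.4,"slide":[0,0,0],"yaw":0},{"grip":-0.4,"slide":[0,0,0],"yaw":0},{"grip":-0.4,"slide":[0,0,0],"yaw":0},{"grip":-0.4,"slide":[0,0,0],"yaw":-0.15},{"grip":-0.4,"slide":[0,0,0],"yaw":-0.15},{"grip":-0.4,"slide":[0,0,0],"yaw":-0.15},{"grip":-0.4,"slide":[0,0,0],"yaw":0}]'
python3 -c "
from h import *
go(strap(0,45,28.5)[0],0)
a=show('side','s4')
cv2.imwrite('pics/c4.png',cv2.resize(a[240:310,260:330],None,fx=6,fy=6,interpolation=3))
"
```

```text
clock: 10.35
position: [0.492, -0.1533, 0.2157]
ee_rot: [0.936, 0.352, 0.001, 0.001]
ft_force: [0.8, -2.8, 5.3]
grip_width: 0.49
grasp_force: 38.2
clock: 11.05
position: [0.491, -0.1491, 0.2152]
ee_rot: [0.996, -0.091, -0.002, -0.003]
ft_force: [-12.3, 13.7, 21.6]
grip_width: 0.454
grasp_force: 69.6
slide [0.07 0.37 0.17] yaw -0.461 clock 11.05 F [-12.3  13.7  21.6] T [5.08 2.32 1.36] w 0.454 gf 69.6 j7 -1.19 pos [ 0.491  -0.1491  0.2152]
clock: 11.75
position: [0.4912, -0.1527, 0.2149]
ee_rot: [0.991, 0.137, 0.0, -0.0]
ft_force: [-1.0, 0.4, -0.1]
grip_width: 0.705
grasp_force: 0.0
slide [-0.02  0.01  0.14] yaw -0.004 clock 11.75 F [-1.   0.4 -0.1] T [-0.03 -0.01 -0.06] w 0.705 gf 0.0 j7 -0.8 pos [ 0.4912 -0.1527  0.2149]
```

View pics/c4.png

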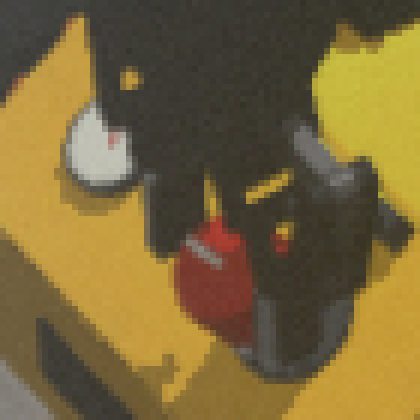

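The line now runs from (220,265) to (188,238) in the crop, so the cap has turned clockwise. I'll do a second stroke from -0.45 to +0.45, estimate the angle and check that the strap stays at 0.

```bash
python3 -c "
from line import *
print(ang(188,238,260,240,6,36.5),ang(188,238,260,240,6,35))"
python3 -m jog '[{"grip":-0.4,"slide":[0,0,0],"yaw":-0.15},{"grip":-0.4,"slide":[0,0,0],"yaw":-0.15},{"grip":-0.4,"slide":[0,0,0],"yaw":-0.15},{"grip":0.3,"slide":[0,0,0.1],"yaw":0},{"grip":0.3,"slide":[0,0,0],"yaw":0},{"grip":0.3,"slide":[0,0,0],"yaw":0},{"grip":0.3,"slide":[0,0,0],"yaw":0}]' 40
python3 -m jog '[{"grip":0.3,"slide":[0,0,0],"yaw":0.15},{"grip":0.3,"slide":[0,0,0],"yaw":0.15},{"grip":0.3,"slide":[0,0,0],"yaw":0.15},{"grip":0.3,"slide":[0,0,0],"yaw":0.15},{"grip":0.3,"slide":[0,0,0],"yaw":0.15},{"grip":0.3,"slide":[0,0,0],"yaw":0.15},{"grip":0.3,"slide":[0,0,0],"yaw":0}]'
python3 -m jog '[{"grip":-0.4,"slide":[0,0,0],"yaw":0},{"grip":-0.4,"slide":[0,0,0],"yaw":0},{"grip":-0.4,"slide":[0,0,0],"yaw":0},{"grip":-0.4,"slide":[0,0,0],"yaw":-0.15},{"grip":-0.4,"slide":[0,0,0],"yaw":-0.15},{"grip":-0.4,"slide":[0,0,0],"yaw":-0.15},{"grip":-0.4,"slide":[0,0,0],"yaw":0}]'
python3 -c "
from h import *
go(strap(0,45,28.5)[0],0)"
```

```text
[(np.float64(6.170763723340296), np.float64(0.9499999999999855)), (np.float64(6.240410807370526), np.float64(0.9999999999999853))] [(np.float64(3.556102793217431), np.float64(0.9499999999999855)), (np.float64(3.7812584351194825), np.float64(0.9999999999999853))]
clock: 12.5
position: [0.4921, -0.1534, 0.2145]
ee_rot: [0.937, 0.35, 0.001, 0.001]
ft_force: [0.2, -2.9, 5.9]
grip_width: 0.489
grasp_force: 38.5
clock: 13.2
position: [0.4914, -0.1486, 0.2139]
ee_rot: [0.996, -0.092, -0.002, -0.003]
ft_force: [-9.4, 13.4, 17.5]
grip_width: 0.455
grasp_force: 66.9
clock: 13.9
position: [0.4913, -0.1527, 0.2139]
ee_rot: [0.991, 0.137, 0.0, -0.0]
ft_force: [0.7, -0.4, -0.5]
grip_width: 0.703
grasp_force: 0.0
slide [-0.02  0.    0.03] yaw -0.005 clock 13.9 F [ 0.7 -0.4 -0.5] T [ 0.03 -0.04 -0.01] w 0.703 gf 0.0 j7 -0.81 pos [ 0.4913 -0.1527  0.2139]
```

Each stroke turns the cap about 0.75 rad. Two more, then I'll check.

```bash
python3 -m jog '[{"grip":-0.4,"slide":[0,0,0],"yaw":-0.15},{"grip":-0.4,"slide":[0,0,0],"yaw":-0.15},{"grip":-0.4,"slide":[0,0,0],"yaw":-0.15},{"grip":0.3,"slide":[0,0,0.1],"yaw":0},{"grip":0.3,"slide":[0,0,0],"yaw":0},{"grip":0.3,"slide":[0,0,0],"yaw":0},{"grip":0.3,"slide":[0,0,0],"yaw":0}]' 40 |head -1
python3 -m jog '[{"grip":0.3,"slide":[0,0,0],"yaw":0.15},{"grip":0.3,"slide":[0,0,0],"yaw":0.15},{"grip":0.3,"slide":[0,0,0],"yaw":0.15},{"grip":0.3,"slide":[0,0,0],"yaw":0.15},{"grip":0.3,"slide":[0,0,0],"yaw":0.15},{"grip":0.3,"slide":[0,0,0],"yaw":0.15},{"grip":0.3,"slide":[0,0,0],"yaw":0}]'
python3 -m jog '[{"grip":-0.4,"slide":[0,0,0],"yaw":0},{"grip":-0.4,"slide":[0,0,0],"yaw":0},{"grip":-0.4,"slide":[0,0,0],"yaw":0},{"grip":-0.4,"slide":[0,0,0],"yaw":-0.15},{"grip":-0.4,"slide":[0,0,0],"yaw":-0.15},{"grip":-0.4,"slide":[0,0,0],"yaw":-0.15},{"grip":-0.4,"slide":[0,0,0],"yaw":-0.15}]' |head -1
python3 -m jog '[{"grip":-0.4,"slide":[0,0,0],"yaw":-0.15},{"grip":-0.4,"slide":[0,0,0],"yaw":-0.15},{"grip":0.3,"slide":[0,0,0],"yaw":0},{"grip":0.3,"slide":[0,0,0],"yaw":0},{"grip":0.3,"slide":[0,0,0],"yaw":0},{"grip":0.3,"slide":[0,0,0],"yaw":0}]' |head -1
python3 -m jog '[{"grip":0.3,"slide":[0,0,0],"yaw":0.15},{"grip":0.3,"slide":[0,0,0],"yaw":0.15},{"grip":0.3,"slide":[0,0,0],"yaw":0.15}]'
python3 -m jog '[{"grip":0.3,"slide":[0,0,0],"yaw":0.15},{"grip":0.3,"slide":[0,0,0],"yaw":0.15},{"grip":0.3,"slide":[0,0,0],"yaw":0}]'
python3 -c "
from h import *
go(strap(0,45,28.5)[0],0)"
```

```text
clock: 14.6
clock: 15.3
position: [0.4913, -0.1486, 0.2129]
ee_rot: [0.996, -0.092, -0.002, -0.003]
ft_force: [-10.3, 13.8, 18.4]
grip_width: 0.453
grasp_force: 67.9
clock: 16.0
clock: 16.6
clock: 16.9
position: [0.4907, -0.1515, 0.2129]
ee_rot: [0.991, 0.132, -0.001, -0.001]
ft_force: [-2.8, 3.4, 10.4]
grip_width: 0.457
grasp_force: 38.7
clock: 17.2
position: [0.493, -0.1489, 0.2131]
ee_rot: [1.0, -0.014, 0.0, -0.002]
ft_force: [4.2, 10.1, 7.6]
grip_width: 0.454
grasp_force: 61.3
slide [-0.18  0.4  -0.04] yaw -0.307 clock 17.2 F [ 4.2 10.1  7.6] T [ 2.57 -0.54  1.9 ] w 0.454 gf 61.3 j7 -1.09 pos [ 0.493  -0.1489  0.2131]
```

The torque rose, which suggests the stop. I'll release, back off and look.

```bash
python3 -m jog '[{"grip":-0.5,"slide":[0,0,0],"yaw":0},{"grip":-0.5,"slide":[0,0,0],"yaw":0},{"grip":-0.5,"slide":[0,0,0],"yaw":-0.15},{"grip":-0.5,"slide":[0,0,0],"yaw":-0.15},{"grip":-0.5,"slide":[0,0,-4],"yaw":0},{"grip":-0.5,"slide":[0,0,-4],"yaw":0},{"grip":-0.5,"slide":[0,-1,-4],"yaw":0},{"grip":-0.5,"slide":[0,-4,0],"yaw":0}]' |head -2
python3 -c "
from h import *
a=show('side','s5');b=show('top','t5')
cv2.imwrite('pics/c5.png',np.hstack([cv2.resize(a[245:315,260:330],None,fx=5.5,fy=5.5,interpolation=3),cv2.resize(b[220:290,340:410],None,fx=5.5,fy=5.5,interpolation=3)]))
go(cover(1.1)[0])"
```

```text
clock: 18.0
position: [0.4789, -0.1085, 0.3362]
slide [14.27 -6.04  5.22] yaw -0.001 clock 18.1 F [ 1.1  0.1 -0.3] T [ 0.03 -0.    0.06] w 0.752 gf 0.0 j7 -1.23 pos [ 0.4774 -0.1001  0.3334]
```

View pics/c5.png

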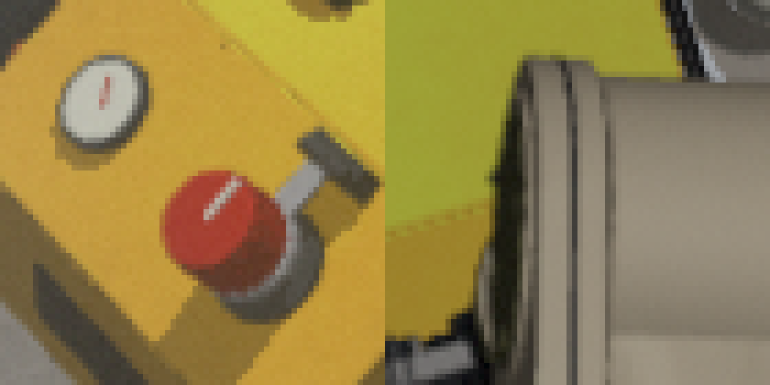

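The white line runs from (207,218) to (238,180), roughly toward the hinge. I'll estimate the turn.

```bash
python3 -c "
from line import *
k=5.5
Rr=strap(0)[1]
c0=strap(0,45,33)[0]
pc=(proj('side',w(c0))[0]-[260,245])*k; print('pred centre',pc)
for th in (2.0,2.2,2.3,2.4,2.5,2.6,2.7):
    b=2.6-th; p=(proj('side',w(c0+Rr@np.array([20*np.cos(b),20*np.sin(b),0])))[0]-[260,245])*k
    d=p-pc; print(th,p.round(),np.degrees(np.arctan2(-d[1],d[0])).round(1))
# measure white line pixels
a=cv2.imread('pics/s5.png')[245:315,260:330].astype(int)
m=(a[...,0]>110)&(a[...,1]>110); ys,xs=np.nonzero(m); s=(xs*k>195)&(xs*k<255)&(ys*k>165)&(ys*k<232); pts=np.c_[xs[s],ys[s]]; 
print(len(pts)); v=cv2.fitLine(pts.astype(np.float32),cv2.DIST_L2,0,.01,.01).ravel(); print(np.degrees(np.arctan2(-v[1],v[0])))
"
```

```text
pred centre [204.8537196  218.14354109]
2.0 [217. 168.] 76.8
2.2 [225. 169.] 67.2
2.3 [229. 171.] 62.6
2.4 [233. 173.] 58.0
2.5 [237. 175.] 53.4
2.6 [240. 178.] 48.9
2.7 [243. 181.] 44.3
15
48.45561
```

The cap is fully home: the line is at 48.5° against 48.9° predicted for 2.6 rad. Next is the cover: close the fingers and move to its outer face.

```bash
python3 -m jog '[{"grip":1,"slide":[0,-4,0],"yaw":0},{"grip":1,"slide":[3.5,-2,0],"yaw":0},{"grip":1,"slide":[4,0,0],"yaw":0},{"grip":1,"slide":[4,0,0],"yaw":0},{"grip":1,"slide":[0,0,0],"yaw":0},{"grip":1,"slide":[0,0,0],"yaw":0}]' 40
python3 - <<'E'
from h import *
go([16,60,250],19)   # tip at z=250
P=None
for t in(1.1,.9,.7,.5,.3,.15,0):
    p=cover(t,60,3)[0]+[-11*np.sin(t),0,0]; p[0]=min(p[0],62)
    if P is not None: print(t,((p-P)/10).round(2))
    else: print(p)
    P=p
E
```

```text
clock: 18.7
position: [0.5502, -0.0219, 0.3322]
ee_rot: [0.991, 0.134, -0.005, 0.001]
ft_force: [-0.9, -1.0, 1.1]
grip_width: -0.002
grasp_force: 0.0
slide [ 3.44 -0.59  0.89] yaw -0.011 clock 18.7 F [-0.9 -1.   1.1] T [-0.02  0.02 -0.03] w -0.002 gf 0.0 j7 -1.1 pos [ 0.5502 -0.0219  0.3322]
[ 19.73886424  60.         227.83322997]
0.9 [ 1.16  0.   -0.6 ]
0.7 [ 1.05  0.   -0.79]
0.5 [ 0.91  0.   -0.95]
0.3 [ 0.72  0.   -1.08]
0.15 [ 0.38  0.   -0.87]
0 [ 0.    0.   -0.89]
```

```bash
python3 -m jog '[{"grip":1,"slide":[1.7,-0.3,0],"yaw":0},{"grip":1,"slide":[1.6,-0.3,0],"yaw":0},{"grip":1,"slide":[0,0,1.3],"yaw":0},{"grip":1,"slide":[0,0,1.3],"yaw":0},{"grip":1,"slide":[0,0,0],"yaw":0}]' 40
python3 - <<'E'
from h import *
go([20,60,228],19)
E
```

```text
clock: 19.2
position: [0.5785, -0.0073, 0.306]
ee_rot: [0.991, 0.134, -0.004, -0.002]
ft_force: [-0.4, 0.1, 0.1]
grip_width: 0.0
grasp_force: 0.0
slide [0.72 0.07 0.49] yaw -0.01 clock 19.2 F [-0.4  0.1  0.1] T [-0.02  0.04  0.06] w 0.0 gf 0.0 j7 -1.06 pos [ 0.5785 -0.0073  0.306 ]
```

```bash
python3 -m jog '[{"grip":1,"slide":[0.7,0,0.5],"yaw":0},{"grip":1,"slide":[1.2,0,0.6],"yaw":0},{"grip":1,"slide":[1.05,0,0.8],"yaw":0},{"grip":1,"slide":[0.9,0,0.95],"yaw":0},{"grip":1,"slide":[0,0,0],"yaw":0}]' 40
python3 - <<'E'
from h import *
go([62,60,176],19)
E
```

```text
clock: 19.7
position: [0.6176, 0.0044, 0.2778]
ee_rot: [0.991, 0.135, -0.003, -0.001]
ft_force: [-0.6, 0.9, 1.3]
grip_width: -0.004
grasp_force: 0.4
slide [0.85 0.13 2.88] yaw -0.008 clock 19.7 F [-0.6  0.9  1.3] T [ 0.13  0.15 -0.02] w -0.004 gf 0.4 j7 -1.03 pos [0.6176 0.0044 0.2778]
```

```bash
python3 -m jog '[{"grip":1,"slide":[0.6,0,0.9],"yaw":0},{"grip":1,"slide":[0.3,0,0.8],"yaw":0},{"grip":1,"slide":[0,0,0.6],"yaw":0},{"grip":1,"slide":[0,0,0],"yaw":0}]' 40
python3 -m jog '[{"grip":1,"slide":[0,0,0.3],"yaw":0},{"grip":1,"slide":[0,0,0],"yaw":0}]'
python3 - <<'E'
from h import *
go([62,60,176],19)
E
```

```text
clock: 20.1
position: [0.6257, 0.0064, 0.2554]
ee_rot: [0.991, 0.135, -0.003, -0.001]
ft_force: [-0.4, 0.9, -0.1]
grip_width: 0.001
grasp_force: 0.0
clock: 20.3
position: [0.6254, 0.0064, 0.2527]
ee_rot: [0.991, 0.135, -0.003, -0.001]
ft_force: [-0.6, -0.5, -0.8]
grip_width: -0.001
grasp_force: 0.0
slide [0.02 0.1  0.37] yaw -0.009 clock 20.3 F [-0.6 -0.5 -0.8] T [0.   0.02 0.02] w -0.001 gf 0.0 j7 -1.02 pos [0.6254 0.0064 0.2527]
```

```bash
python3 -m jog '[{"grip":1,"slide":[0,0,0.3],"yaw":0},{"grip":1,"slide":[0,0,0],"yaw":0}]'
python3 - <<'E'
from h import *
go([62,60,176],19)
for c in('side','top'):
    im=manip.camera(c); 
    for m in manip.masks_of('cover',c)[:1]:
        ys,xs=np.nonzero(m['region']); print(c,m['conf'],m['centre'],len(xs),xs.min(),xs.max(),ys.min(),ys.max())
    for t in(0,.2,.5,1.1):
        pr=proj(c,np.array([w(cover(t,d,0)[0]+[0,s,0]) for d in(0,78) for s in(-36,36)])); print(t,pr.round().tolist())
E
```

```text
clock: 20.5
position: [0.6257, 0.0062, 0.2516]
ee_rot: [0.991, 0.135, -0.002, -0.002]
ft_force: [-5.6, 0.8, 13.4]
grip_width: -0.002
grasp_force: 6.9
slide [-0.    0.07  0.26] yaw -0.009 clock 20.5 F [-5.6  0.8 13.4] T [ 0.12  1.32 -0.01] w -0.002 gf 6.9 j7 -1.02 pos [0.6257 0.0062 0.2516]
side 0.58 [319.9, 227.0] 588 302 345 215 239
0 [[320.0, 240.0], [302.0, 225.0], [347.0, 228.0], [328.0, 213.0]]
0.2 [[320.0, 240.0], [302.0, 225.0], [347.0, 222.0], [328.0, 208.0]]
0.5 [[320.0, 240.0], [302.0, 225.0], [344.0, 216.0], [325.0, 202.0]]
1.1 [[320.0, 240.0], [302.0, 225.0], [333.0, 209.0], [314.0, 195.0]]
0 [[337.0, 243.0], [309.0, 251.0], [328.0, 212.0], [299.0, 221.0]]
0.2 [[337.0, 243.0], [309.0, 251.0], [328.0, 212.0], [299.0, 220.0]]
0.5 [[337.0, 243.0], [309.0, 251.0], [330.0, 213.0], [300.0, 221.0]]
1.1 [[337.0, 243.0], [309.0, 251.0], [335.0, 223.0], [304.0, 232.0]]
```

The cover is down under the fingers at 13 N. I'll press a little more to make sure the catch snaps.

```bash
python3 -m jog '[{"grip":1,"slide":[0,0,0.2],"yaw":0},{"grip":1,"slide":[0,0,0],"yaw":0},{"grip":1,"slide":[0,0,0],"yaw":0}]'
```

```text
clock: 21.0
position: [0.6258, 0.006, 0.2513]
ee_rot: [0.991, 0.135, -0.002, -0.002]
ft_force: [-12.9, 2.1, 28.7]
grip_width: 0.003
grasp_force: 14.4
```

It's firmly bottomed at 29 N. I'll retreat straight up, clear the view and check.

```bash
python3 -m jog '[{"grip":1,"slide":[0,0,-1],"yaw":0},{"grip":1,"slide":[0,0,-4],"yaw":0},{"grip":1,"slide":[0,0,-4],"yaw":0},{"grip":1,"slide":[0,-4,-3],"yaw":0},{"grip":1,"slide":[0,-4,0],"yaw":0},{"grip":1,"slide":[0,-4,0],"yaw":0},{"grip":1,"slide":[0,-4,0],"yaw":0},{"grip":1,"slide":[0,-2,0],"yaw":0}]'
python3 -c "
from h import *
a=show('side','s6');b=show('top','t6')
cv2.imwrite('pics/c6.png',np.hstack([cv2.resize(a[190:320,250:410],None,fx=2.6,fy=2.6,interpolation=3),cv2.resize(b[180:310,280:420],None,fx=2.6,fy=2.6,interpolation=3)]))
for c in('side','top'):
    for m in manip.masks_of('cover',c)[:1]:
        ys,xs=np.nonzero(m['region']); print(c,m['conf'],m['centre'],len(xs),xs.min(),xs.max(),ys.min(),ys.max())
"
```

```text
clock: 21.8
position: [0.5771, 0.1839, 0.3684]
ee_rot: [0.991, 0.137, -0.003, -0.002]
ft_force: [1.1, 0.3, -0.7]
grip_width: -0.001
grasp_force: 0.0
side 0.94 [324.2, 223.9] 728 302 344 212 238
top 0.63 [319.4, 234.5] 989 300 335 214 252
```

View pics/c6.png

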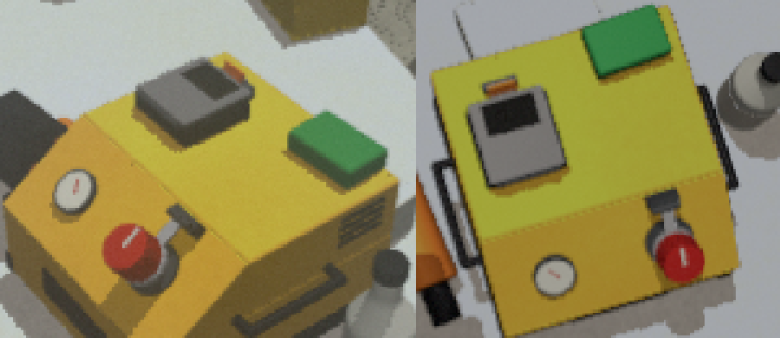

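The cover is flat and latched at (195,90), the cap is home with its line toward the hinge at (130,245), and the bystanders are unmoved.

```bash
python3 -c "
from workcell import manip
print(manip.hand_in())"
```

```text
the job is handed in; nothing more can be done
None
```

I screwed the red cap fully home on the neck, pressed the grey socket cover shut in its catch, and handed the job in at about 22 s of the 59 s allowed. The last picture shows both in place and nothing else visibly moved, but the hand-in returned no verdict.

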